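# Set the sowing board on the indexing stand and hold its plunger out

### The arm

A 7-joint arm with a two-finger parallel gripper is mounted at the origin on the work surface; the furniture and walls round the work are solid. World frame = base frame: x ahead of the robot, y to its left, z up, the work surface at z = 0. Lengths are in m, angles in rad, forces in N, time in s.
With the tool pointing down it reaches from about 0.425 to 0.925 m from the base axis. Payload 6.8 kg.
Tool frame: the origin (TCP) lies midway between the tips of the shut fingers; the grasp point (between the pads) lies 19 mm behind it; z points along the fingers, y is the line along which they close (so a half turn about z gives the same grasp; the last joint's range is limited). The gripper opens to 85 mm and grips with 20 to 120 N. Pads are 22 mm wide; open, the fingers measure 114 mm over their backs; the gripper's body (76 mm by 85 mm) begins 54 mm behind the grasp point. The pads swing forward as they close: fully open they stand 13 mm farther back than shut.
Start: joints at [1.037, 0.477, 0.022, 1.555, -0.011, 1.109, -0.083], TCP at [0.279, -0.615, 0.231] pointing down, gripper open.
Joint ranges: [-2.96, 2.96], [-0.34, 2.1], [-1.41, 1.46], [0.24, 2.44], [-1.37, 4.51], [0.17, 1.92], [-2.96, 2.96]. Speed limits (rad/s): [2.39, 2.39, 3.14, 3.14, 3.14, 3.14, 3.14].

### API

Orientations are given as a unit quaternion [w, x, y, z].
In Python, from station import bot gives the robot as it stands.
- The arm moves only by the tool jog_arm, never from a script. Its argument "rows" is a list of rows, each an object of numbers: "fingers": the finger opening in mm, from 0 to 85.4; "x", "y", "z": the shift along the tool's x, y, z in mm; "ax", "ay", "az": the turn, a rotation vector about the tool's x, y, z in degrees. A call has exactly 8 rows; each row shifts and turns the commanded pose from where the row before left it, along the tool's axes as they then stand; what a row does not reach is not made up. A row lasts 1/10 s, in which the tool goes at most 50 mm and 8.59 degrees, less where a joint would pass 70% of its speed; a pose out of reach is approached as far as the arm can. A call with a gripper value outside its range is refused whole. The fingers move at their own pace and stop on an object; "force" is the grip in N (left out, the last holds). Time passes only in rows, so rows that do not move let the fingers close, or fill a call up. It gives the time, the measured TCP pose, the force, the opening and the grip force at its end, in the units of the state.
- bot.get_obs(): the state, without advancing time (a new reading comes with each control period).
- bot.read_camera(name): name is "side" or "top" or "wrist"; returns a dict with "pixels" (480x640x3 uint8, red, green, blue), "vertical_fov" (degrees; the focal length in pixels is half the picture's height over the tangent of half this angle, whatever the lens; pixels are square), "cx", "cy" (the principal point, pixels), "world_from_camera" (4x4, takes a point from camera to world coordinates). Camera axes: x right, y down, z forward; pixel columns grow to the right and rows downward; lengths in m; the calibration is good to about 2 mm. A picture is of the moment at which its call begins. There is no depth.
- bot.hand_in(): hands the job in; it is judged then, once.
The state is a dict: "t": time; "q": joint angles; "joint_vel": joint speeds; "joint_torque": joint torques, N m; "eef_pos": TCP position; "tool_rot": TCP orientation; "contact_force": force on the tool from outside, world axes, zero at the start; "torque": the same for the moment, N m; "gripper_width": opening from 0.0 (shut) to 1.0 (fully open); "grasp_force": force on a finger pad.
Only numpy, scipy, OpenCV 4.12 (cv2) and the standard library are available. Lean on these libraries where they do the work, as an engineer would, in place of code of your own. Each camera call takes 0.05 s, during which the arm holds its last target. There are 200 camera calls.

### The job

Take the wooden sowing board off the sloping rest and stand it upright on its long thin edge in the slot between the two rails of the turntable, fully down and roughly centred along the rails, and let go of it. Then pull the turntable's sprung index plunger fully up by its knob and keep holding it there, clear of its hole, so that a colleague can turn the table: the job finishes with the gripper still holding the plunger out and the board still standing. Leave the food tin, the brass watering rose and the stack of pots where they stand.

Things in the scene. Friction and masses are not known exactly. Their poses are not given: they have to be found in the camera images.
- board_centre (a point): Centre of the loose plywood board with dark dots, 130 x 100 x 10 mm, 0.12 kg. x: normal of its faces, y: along the 130 mm, z: along the 100 mm, to the upper edge. It starts leaning 40 degrees from vertical on the rest, upper edge towards the robot's right, where the stand is. The upper 35 mm are free on both faces and nothing is behind its middle 75 mm: pinch the upper edge there, gripper tilted to match.
- rest: Fixed wooden sloping rest, base 130 (x) x 115 (y) x 12 mm: two bars at y = +-45 mm and a toe ledge with an 8 mm lip that holds the board's lower edge 60 mm above the bench. Origin: centre of its underside. The board lies across it in y, upper edge leaning to its -x.
- slot (a point): Middle of the slot floor on the fixed indexing stand, 36 mm above the bench; z up, y along the slot, x across. Two aluminium rails 130 mm long, 32 mm tall, 14 mm apart, mouths flared to about 24 mm, ends open. The turntable (disc 184 mm across) stays still in this job. A board fully down in the slot has its centre 50 mm above this point.
- plunger (a joint): How far the plunger is pulled out of its hole, m: 0 seated (start), 0.014 fully pulled, at its stop. It slides straight up. A spring draws it back with 4 N seated, 7 N fully pulled; let go, it drops home. The pin sits 8 mm deep in the disc.
- plunger_knob (a point): Centre of the plunger's black knob, an upright cylinder 26 mm across and 34 mm tall; 107 mm above the bench when seated, free from above and all round, 76 mm from the slot's middle on its -x side. Below it a 12 mm stem, a steel nut (top 27 mm below the knob's centre) and a grey bracket (35 mm below). Moves with the plunger.
- tin_mid (a point): Middle of a food tin, 75 mm across, 58 mm tall, standing on the bench beyond the rest. Leave alone.
- rose_mid (a point): Middle of a brass watering-can rose, 70 mm across, 59 mm tall, standing on the bench beyond the rest, left of the tin. Leave alone.
- pots_mid (a point): Middle of a stack of black plastic pots, 77 mm across, 108 mm tall, standing beyond the stand. Leave alone.
Not all that is in view belongs to the job. What is shaped like the part that bears board_centre but green is not meant.

How it is judged:
By the outcome, as a careful person would: the job done as asked, in the order asked, and still so for the second after the job is handed in, while the arm keeps its last pose, push and grip.
It also fails if it takes over 46 s, if anything falls off the work surface, if the arm or the gripper's body presses on something with over 40 N, if the wrist force passes 120 N, or if a joint passes its speed limit or range.

## Working session

There is one attempt and no reset: what is moved stays moved. The work goes in short steps, Python scripts to look and compute and a tool call to move; the robot and the scene stay as the last step left them, time stands still between calls to the robot, and variables do not carry over. Pictures are saved under pics/ and viewed, at most 10 in all, crops included, and the job is handed in when it is done.

Besides the shell and the picture viewer there is one more tool, called after ">>>" in YAML: its name, and indented under it one key for each argument. jog_arm: Moves the arm, as the interface text tells. Its arguments: {"type":"object","properties":{"rows":{"type":"array","items":{"type":"object","properties":{"fingers":{"type":"number"},"x":{"type":"number"},"y":{"type":"number"},"z":{"type":"number"},"ax":{"type":"number"},"ay":{"type":"number"},"az":{"type":"number"}}}},"force":{"type":"number"}},"required":["rows"]}

```bash
mkdir -p pics; ls; cat > h.py <<'E'
from station import bot
import numpy as np, cv2
from scipy.spatial.transform import Rotation as R
def shot(n,f=None):
    c=bot.read_camera(n)
    if f: cv2.imwrite('pics/'+f,c['pixels'][:,:,::-1])
    return c
def ray(c,u,v):
    T=np.array(c['world_from_camera']);f=240/np.tan(np.radians(c['vertical_fov'])/2)
    d=T[:3,:3]@np.array([(u-c['cx'])/f,(v-c['cy'])/f,1]);return T[:3,3],d/np.linalg.norm(d)
def onz(c,u,v,z):
    o,d=ray(c,u,v);return o+d*(z-o[2])/d[2]
def tri(c1,p1,c2,p2):
    o1,d1=ray(c1,*p1);o2,d2=ray(c2,*p2)
    s=np.linalg.lstsq(np.c_[d1,-d2],o2-o1,rcond=None)[0]
    a,b=o1+d1*s[0],o2+d2*s[1];return (a+b)/2,np.linalg.norm(a-b)
def proj(c,p):
    T=np.array(c['world_from_camera']);f=240/np.tan(np.radians(c['vertical_fov'])/2)
    q=T[:3,:3].T@(np.array(p)-T[:3,3]);return q[:2]/q[2]*f+[c['cx'],c['cy']]
def toTool(p):
    o=bot.get_obs();q=np.array(o['tool_rot']);r=R.from_quat(q[[1,2,3,0]]);return r.inv().apply(np.array(p)-o['eef_pos'])*1000
E
python3 - <<'E'
from h import *
o=bot.get_obs();print(o['t'],o['eef_pos'],o['tool_rot'])
ims=[]
for n in('side','top'):
    c=shot(n,n+'0.png');print(n,np.round(c['world_from_camera'],3).tolist(),c['vertical_fov'],c['cx'],c['cy'])
E
```

```text
pics
0.0 [ 0.27857876 -0.61417474  0.23033074] [-8.80108731e-04  9.77419001e-01  2.11308458e-01 -2.40666482e-04]
side [[-0.881, -0.41, 0.236, 0.249], [-0.472, 0.778, -0.415, 0.168], [-0.013, -0.477, -0.879, 1.027], [0.0, 0.0, 0.0, 1.0]] 48.54769103222157 324.422325561217 246.57587005213898
top [[0.017, -0.999, 0.051, 0.481], [-1.0, -0.017, -0.004, -0.291], [0.005, -0.05, -0.999, 1.042], [0.0, 0.0, 0.0, 1.0]] 52.41738297535085 318.01297496506345 245.7906420270666
```

View pics/side0.png

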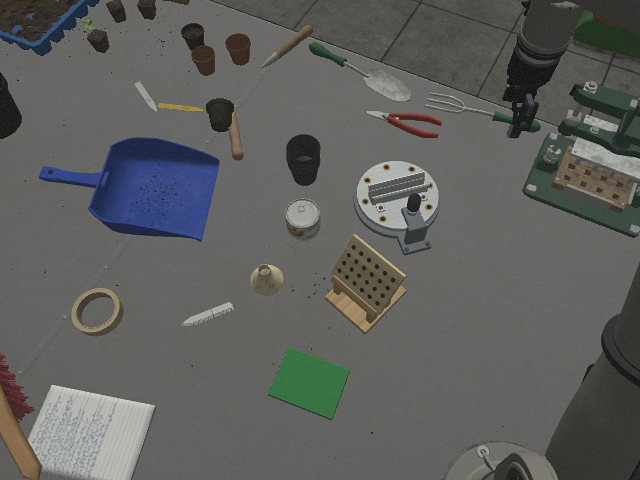

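View pics/top0.png

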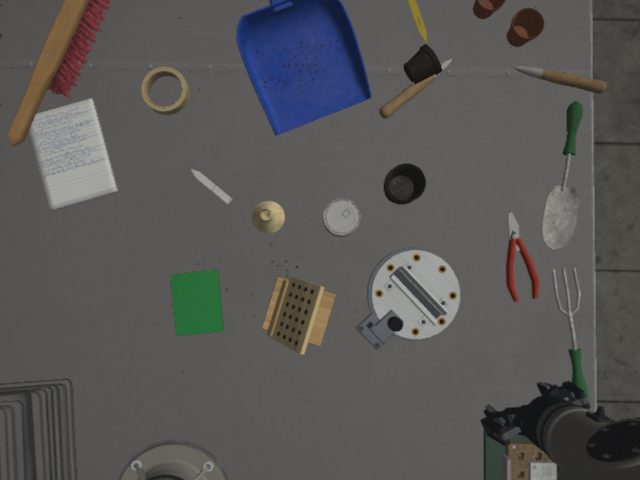

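Side view: the dotted plywood board stands on the rest at (367,275). The stand is at (397,197), its knob at (414,203), and the tin, rose and pots at (302,215), (266,278) and (303,158). Top view: board at (297,313), slot at (418,292), knob at (395,324). There are two candidates: the green plain board lying flat, side (310,382) / top (197,302), and the plywood one with dark dots on the rest. The plywood one fits the description. I'll confirm it with an enlarged crop.

```bash
python3 - <<'E'
import cv2,numpy as np
s=cv2.imread('pics/side0.png')[150:340,315:445]; t=cv2.imread('pics/top0.png')[235:365,255:470]
s=cv2.resize(s,None,fx=3,fy=3,interpolation=cv2.INTER_CUBIC);t=cv2.resize(t,None,fx=1.9,fy=1.9,interpolation=cv2.INTER_CUBIC)
m=np.zeros((570,390+409,3),np.uint8);m[:570,:390]=s;m[:t.shape[0],390:390+t.shape[1]]=t[:,:409]
cv2.imwrite('pics/crop1.png',m)
E
```

```text
(no output)
```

View pics/crop1.png

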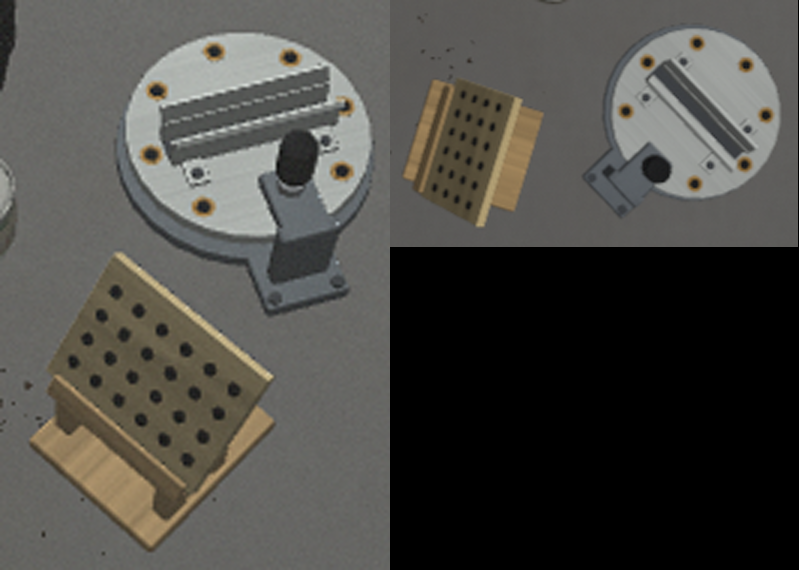

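The crop confirms it. The dotted plywood board leans on the rest with its light upper edge towards the stand. In the crop, that edge runs (117,254)-(271,380) in the side view and (518,98)-(481,226) in the top view.

```bash
python3 - <<'E'
from h import *
s=shot('side');t=shot('top')
S=lambda u,v:(u/3+315-.33,v/3+150-.33);T=lambda u,v:((u-390)/1.9+255-.25,v/1.9+235-.25)
for n,a,b in [('edge far',(117,254),(518,98)),('edge near',(271,380),(481,226)),('knobtop',(300,143),(656,168)),('railR near',(337,112),(739,155)),('railL far',(163,110),(667,62))]:
    print(n,*[np.round(x,4) for x in tri(s,S(*a),t,T(*b))])
print('knob top z.124',onz(t,*T(656,168),.124), onz(s,*S(299,139),.124))
# slot: outer rails corners in top, z=.068
print('slot dark ends',onz(t,*T(662,72),.068),onz(t,*T(745,152),.068))
b=[(697,43),(694,183),(626,110),(765,115),(746,65),(744,164),(648,62)]
P=np.array([onz(t,*T(*p),.034)[:2] for p in b]);A=np.c_[2*P,np.ones(len(P))];x=np.linalg.lstsq(A,(P**2).sum(1),rcond=None)[0];print('disc centre',x[:2],np.sqrt(x[2]+x[:2]@x[:2]))
# the disc rim contour by brightness, and knob by darkness
g=cv2.cvtColor(t['pixels'],cv2.COLOR_RGB2GRAY)
m=(g>130).astype(np.uint8);m[:,:360]=0;m[:230]=0;m[345:]=0;m[:,470:]=0
c=max(cv2.findContours(m,0,2)[0],key=cv2.contourArea);(u,v),r=cv2.minEnclosingCircle(c);print('disc',u,v,r,onz(t,u,v,.034))
k=(g<35).astype(np.uint8);k[:,:380]=0;k[:,410:]=0;k[:310]=0;k[340:]=0
ys,xs=np.nonzero(k);print('knob px',xs.mean(),ys.mean(),len(xs),onz(t,xs.mean(),ys.mean(),.12))
E
```

```text
edge far [ 0.4516 -0.3034  0.1339] 0.0006
edge near [ 0.3272 -0.2692  0.1311] 0.0004
knobtop [ 0.3839 -0.4406  0.1271] 0.0032
railR near [ 0.3872 -0.5492  0.023 ] 0.0064
railL far [ 0.49   -0.4595  0.0714] 0.0
knob top z.124 [ 0.38503547 -0.44039808  0.124     ] [ 0.38488235 -0.44626937  0.124     ]
slot dark ends [ 0.47942365 -0.45497255  0.068     ] [ 0.39729813 -0.54256405  0.068     ]
disc centre [ 0.43577845 -0.49765494] 0.07558425466942295
disc 415.8188781738281 294.02191162109375 44.36146926879883 [ 0.43598508 -0.49801895  0.034     ]
knob px 394.5733333333333 323.62 150 [ 0.38377333 -0.44072594  0.12      ]
```

```bash
cat >> h.py <<'E'
def plan(p,zx,zz,n=8):
    """rows (x,y,z,ax,ay,az) per row to reach TCP p with tool x ~zx, tool z zz"""
    o=bot.get_obs();q=np.array(o['tool_rot']);r=R.from_quat(q[[1,2,3,0]])
    z=np.array(zz,float);z/=np.linalg.norm(z);x=np.array(zx,float);x-=z*(x@z);x/=np.linalg.norm(x)
    g=R.from_matrix(np.c_[x,np.cross(z,x),z]);w=(r.inv()*g).as_rotvec()
    d=np.array(p)-o['eef_pos']
    print('t',round(o['t'],2),'dist',np.round(d*1000,1),'turn',np.degrees(w).round(1))
    for i in range(n):
        a=r*R.from_rotvec(w*i/n);print(np.round(a.inv().apply(d/n)*1000,1),np.degrees(w/n).round(2))
def state():
    o=bot.get_obs();q=np.array(o['tool_rot']);r=R.from_quat(q[[1,2,3,0]]).as_matrix()
    print('t',round(o['t'],2),'tcp',np.round(o['eef_pos'],4),'x',r[:,0].round(3),'y',r[:,1].round(3),'z',r[:,2].round(3),'w',round(o['gripper_width'],3),'g',o['grasp_force'],'F',np.round(o['contact_force'],1))
    return o,r
E
python3 - <<'E'
from h import *
e=np.array([.4516-.3272,-.3034+.2692,0]);e/=np.linalg.norm(e)
l=np.array([e[1],-e[0],0]);bz=l*np.sin(np.radians(40))+[0,0,np.cos(np.radians(40))]
G=np.array([.3894,-.2863,.134])-.016*bz;print(e,bz,G)
plan(G+bz*(.080-.019),e,-bz,16)
E
```

```text
[ 0.96422521 -0.26508442  0.        ] [-0.17039298 -0.61979202  0.76604444] [ 0.39212629 -0.27638333  0.12174329]
t 0.2 dist [103.1 300.2 -62.2] turn [38.3 13.9 38.1]
[ 13.6 -14.4   3.9] [2.39 0.87 2.38]
[ 12.9 -14.8   4.7] [2.39 0.87 2.38]
[ 12.2 -15.1   5.5] [2.39 0.87 2.38]
[ 11.5 -15.3   6.3] [2.39 0.87 2.38]
[ 10.8 -15.5   7.2] [2.39 0.87 2.38]
[ 10.  -15.6   8. ] [2.39 0.87 2.38]
[  9.2 -15.7   8.8] [2.39 0.87 2.38]
[  8.4 -15.7   9.6] [2.39 0.87 2.38]
[  7.6 -15.6  10.3] [2.39 0.87 2.38]
[  6.8 -15.5  11.1] [2.39 0.87 2.38]
[  6.  -15.2  11.8] [2.39 0.87 2.38]
[  5.2 -15.   12.6] [2.39 0.87 2.38]
[  4.4 -14.6  13.2] [2.39 0.87 2.38]
[  3.6 -14.2  13.9] [2.39 0.87 2.38]
[  2.8 -13.8  14.5] [2.39 0.87 2.38]
[  2.  -13.2  15.1] [2.39 0.87 2.38]
```

>>> jog_arm:
  rows:
    - {"x": 13.6,"y": -14.4,"z": 3.5,"ax": 2.4,"ay": 0.9,"az": 2.4,"fingers": 85}
    - {"x": 13,"y": -15,"z": 4.5,"ax": 2.4,"ay": 0.9,"az": 2.4}
    - {"x": 12,"y": -15,"z": 5.5,"ax": 2.4,"ay": 0.9,"az": 2.4}
    - {"x": 11.5,"y": -15,"z": 6,"ax": 2.4,"ay": 0.9,"az": 2.4}
    - {"x": 11,"y": -15.5,"z": 7,"ax": 2.4,"ay": 0.9,"az": 2.4}
    - {"x": 10,"y": -15.5,"z": 8,"ax": 2.4,"ay": 0.9,"az": 2.4}
    - {"x": 9,"y": -15.5,"z": 9,"ax": 2.4,"ay": 0.9,"az": 2.4}
    - {"x": 8.5,"y": -15.5,"z": 9.5,"ax": 2.4,"ay": 0.9,"az": 2.4}

```text
invalid input
```

>>> jog_arm:
  rows:
    - {"x": 7.6,"y": -15.6,"z": 10,"ax": 2.4,"ay": 0.9,"az": 2.4}
    - {"x": 7,"y": -15.5,"z": 11,"ax": 2.4,"ay": 0.9,"az": 2.4}
    - {"x": 6,"y": -15,"z": 12,"ax": 2.4,"ay": 0.9,"az": 2.4}
    - {"x": 5,"y": -15,"z": 12.5,"ax": 2.4,"ay": 0.9,"az": 2.4}
    - {"x": 4.5,"y": -14.5,"z": 13,"ax": 2.4,"ay": 0.9,"az": 2.4}
    - {"x": 3.6,"y": -14,"z": 14,"ax": 2.4,"ay": 0.9,"az": 2.4}
    - {"x": 3,"y": -14,"z": 14.5,"ax": 2.4,"ay": 0.9,"az": 2.4}
    - {"x": 2,"y": -13,"z": 15,"ax": 2.4,"ay": 0.9,"az": 2.4}

```text
invalid input
```

```bash
python3 - <<'E'
from h import *
state()
c=shot('wrist','w1.png');print(np.round(c['world_from_camera'],3).tolist(),c['vertical_fov'])
for p in [(.4516,-.3034,.1339),(.3272,-.2692,.1311)]:print(proj(c,p))
E
```

```text
t 0.2 tcp [ 0.2786 -0.6144  0.2307] x [ 0.911  0.413 -0.   ] y [ 0.413 -0.911 -0.001] z [-0.001  0.001 -1.   ] w 1.0 g 0.0 F [ 0.4 -0.2  0.4]
[[0.413, -0.876, -0.249, 0.342], [-0.911, -0.398, -0.111, -0.587], [-0.002, 0.272, -0.962, 0.374], [0.0, 0.0, 0.0, 1.0]] 60.164331236985404
[-184.15085885 -418.96219472]
[-278.05904981 -127.69687067]
```

View pics/w1.png

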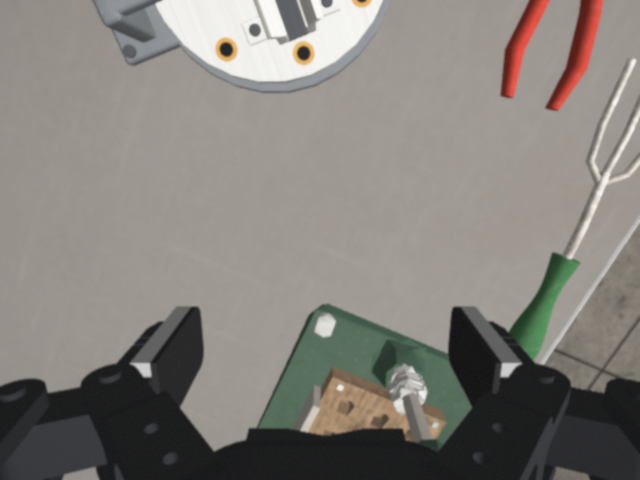

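The wrist view from the start pose shows only the stand's disc (270,40) and the green fixture below; nothing moved. The move calls were refused, so I'll retry with every key in each row.

>>> jog_arm:
  rows:
    - {"x": 13.6,"y": -14.4,"z": 3.5,"ax": 2.4,"ay": 0.9,"az": 2.4,"fingers": 85}
    - {"x": 13,"y": -15,"z": 4.5,"ax": 2.4,"ay": 0.9,"az": 2.4,"fingers": 85}
    - {"x": 12,"y": -15,"z": 5.5,"ax": 2.4,"ay": 0.9,"az": 2.4,"fingers": 85}
    - {"x": 11.5,"y": -15,"z": 6,"ax": 2.4,"ay": 0.9,"az": 2.4,"fingers": 85}
    - {"x": 11,"y": -15.5,"z": 7,"ax": 2.4,"ay": 0.9,"az": 2.4,"fingers": 85}
    - {"x": 10,"y": -15.5,"z": 8,"ax": 2.4,"ay": 0.9,"az": 2.4,"fingers": 85}
    - {"x": 9,"y": -15.5,"z": 9,"ax": 2.4,"ay": 0.9,"az": 2.4,"fingers": 85}
    - {"x": 8.5,"y": -15.5,"z": 9.5,"ax": 2.4,"ay": 0.9,"az": 2.4,"fingers": 85}

```text
t: 1.05
eef_pos: [0.3309, -0.4649, 0.2009]
tool_rot: [-0.176, 0.983, 0.042, 0.026]
contact_force: [0.7, -0.2, -0.5]
gripper_width: 0.995
grasp_force: 0.0
```

>>> jog_arm:
  rows:
    - {"x": 7.6,"y": -15.6,"z": 10,"ax": 2.4,"ay": 0.9,"az": 2.4,"fingers": 85}
    - {"x": 7,"y": -15.5,"z": 11,"ax": 2.4,"ay": 0.9,"az": 2.4,"fingers": 85}
    - {"x": 6,"y": -15,"z": 12,"ax": 2.4,"ay": 0.9,"az": 2.4,"fingers": 85}
    - {"x": 5,"y": -15,"z": 12.5,"ax": 2.4,"ay": 0.9,"az": 2.4,"fingers": 85}
    - {"x": 4.5,"y": -14.5,"z": 13,"ax": 2.4,"ay": 0.9,"az": 2.4,"fingers": 85}
    - {"x": 3.6,"y": -14,"z": 14,"ax": 2.4,"ay": 0.9,"az": 2.4,"fingers": 85}
    - {"x": 3,"y": -14,"z": 14.5,"ax": 2.4,"ay": 0.9,"az": 2.4,"fingers": 85}
    - {"x": 2,"y": -13,"z": 15,"ax": 2.4,"ay": 0.9,"az": 2.4,"fingers": 85}

```text
t: 1.85
eef_pos: [0.3835, -0.3159, 0.1706]
tool_rot: [-0.341, 0.93, -0.129, 0.05]
contact_force: [-0.7, 0.3, 0.3]
gripper_width: 0.998
grasp_force: 0.0
```

```bash
python3 - <<'E'
from h import *
state()
c=shot('wrist','w2.png')
for p in [(.4516,-.3034,.1339),(.3272,-.2692,.1311)]:print(proj(c,p))
E
```

```text
t 1.85 tcp [ 0.3835 -0.3159  0.1706] x [ 0.962 -0.274  0.005] y [-0.206 -0.735 -0.647] z [ 0.181  0.621 -0.763] w 0.998 g 0.0 F [-0.7  0.3  0.3]
[327.25005243 140.27791194]
[331.42533805 387.7272946 ]
```

View pics/w2.png

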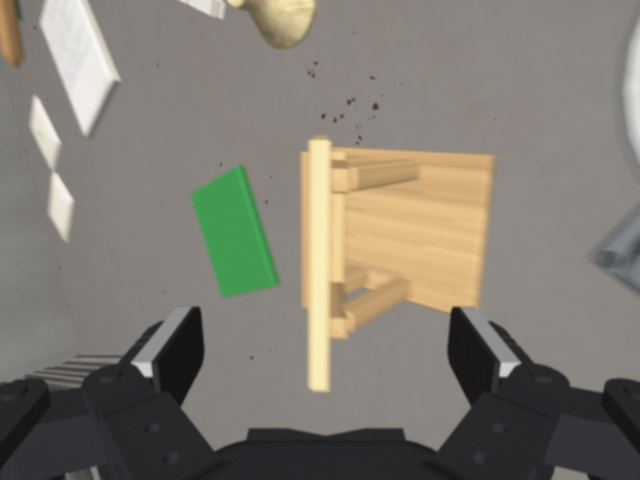

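The wrist view shows the board's edge from (319,138) to (318,390), with the finger centre at about x=328. So the board sits about 4-5 mm towards tool -y, which puts the edge height at about 136 mm, as it should be. I'll correct for that and advance.

>>> jog_arm:
  rows:
    - {"x": -2.5,"y": -4.5,"z": 0,"ax": 0,"ay": 0,"az": 0,"fingers": 85}
    - {"x": 0,"y": 0,"z": 15,"ax": 0,"ay": 0,"az": 0,"fingers": 60}
    - {"x": 0,"y": 0,"z": 15,"ax": 0,"ay": 0,"az": 0,"fingers": 60}
    - {"x": 0,"y": 0,"z": 15,"ax": 0,"ay": 0,"az": 0,"fingers": 60}
    - {"x": 0,"y": 0,"z": 15,"ax": 0,"ay": 0,"az": 0,"fingers": 60}
    - {"x": 0,"y": 0,"z": 10,"ax": 0,"ay": 0,"az": 0,"fingers": 60}
    - {"x": 0,"y": 0,"z": 8,"ax": 0,"ay": 0,"az": 0,"fingers": 40}
    - {"x": 0,"y": 0,"z": 0,"ax": 0,"ay": 0,"az": 0,"fingers": 30}

```text
t: 2.7
eef_pos: [0.3957, -0.2637, 0.1139]
tool_rot: [-0.34, 0.93, -0.128, 0.05]
contact_force: [-0.4, 0.3, 0.7]
gripper_width: 0.371
grasp_force: 0.0
```

>>> jog_arm:
  rows:
    - {"x": 0,"y": 0,"z": 0,"ax": 0,"ay": 0,"az": 0,"fingers": 20}
    - {"x": 0,"y": 0,"z": 0,"ax": 0,"ay": 0,"az": 0,"fingers": 10}
    - {"x": 0,"y": 0,"z": 0,"ax": 0,"ay": 0,"az": 0,"fingers": 0}
    - {"x": 0,"y": 0,"z": 0,"ax": 0,"ay": 0,"az": 0,"fingers": 0}
    - {"x": 0,"y": 0,"z": 0,"ax": 0,"ay": 0,"az": 0,"fingers": 0}
    - {"x": 0,"y": 0,"z": 0,"ax": 0,"ay": 0,"az": 0,"fingers": 0}
    - {"x": 0,"y": 0,"z": 0,"ax": 0,"ay": 0,"az": 0,"fingers": 0}
    - {"x": 0,"y": 0,"z": 0,"ax": 0,"ay": 0,"az": 0,"fingers": 0}
  force: 60

```text
t: 3.5
eef_pos: [0.3958, -0.2652, 0.1144]
tool_rot: [-0.339, 0.93, -0.129, 0.05]
contact_force: [-2.1, -4.9, 4.2]
gripper_width: 0.101
grasp_force: 59.4
```

```bash
python3 - <<'E'
from h import *
state()
shot('wrist','w3.png')
E
```

```text
t 3.5 tcp [ 0.3958 -0.2652  0.1144] x [ 0.962 -0.273  0.007] y [-0.205 -0.737 -0.645] z [ 0.181  0.619 -0.765] w 0.101 g 59.40573334693909 F [-2.1 -4.9  4.2]
```

View pics/w3.png

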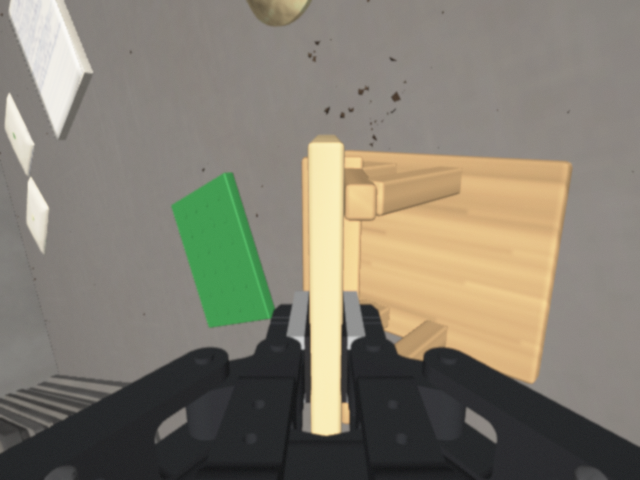

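The wrist view shows both pads closed on the board's upper edge at (326,320); the edge runs from row 145 to row 433. Next I'll work out insertion depth and offset, then plan the lift.

```bash
python3 - <<'E'
from h import *
c=shot('wrist');o,r=state()
T=np.array(c['world_from_camera']);f=240/np.tan(np.radians(c['vertical_fov'])/2)
for u,v in[(326,145),(326,434)]:
    for dep in (.014,.018):  # edge that far behind grasp point
        P=np.array(o['eef_pos'])-r[:,2]*(.019+dep)
        oo,d=ray(c,u,v);X=oo+d*((P-oo)@r[:,2])/(d@r[:,2]);print(dep,r.T@(X-o['eef_pos'])*1000)
# lift: 50 mm along board-up with retreat, rest first
bz=-r[:,2]
plan(np.array(o['eef_pos'])+bz*.06+[0,0,.03],r[:,0],r[:,2],4)
sx=np.array([.0515,-.057,0]);sx/=np.linalg.norm(sx)
y1=np.array([.742,.67,0]);y2=np.array([.684,.73,0]);sy=y1+y2;sy/=np.linalg.norm(sy);print('sy',sy)
E
```

```text
t 3.6 tcp [ 0.3958 -0.2652  0.1144] x [ 0.962 -0.273  0.007] y [-0.205 -0.737 -0.645] z [ 0.181  0.619 -0.765] w 0.105 g 59.40826892852783 F [-2.9 -5.1  4.8]
0.014 [ 6.37182506e+01 -5.87580764e-02 -3.30000000e+01]
0.018 [ 6.39126877e+01 -6.30361276e-02 -3.70000000e+01]
0.014 [-26.14906044  -0.09840034 -33.        ]
0.018 [-22.69628443  -0.10124107 -37.        ]
t 3.6 dist [-10.9 -37.1  75.9] turn [ 0. -0.  0.]
[  0.1  -4.8 -20.7] [ 0. -0.  0.]
[  0.1  -4.8 -20.7] [ 0. -0.  0.]
[  0.1  -4.8 -20.7] [ 0. -0.  0.]
[  0.1  -4.8 -20.7] [ 0. -0.  0.]
sy [0.71358216 0.70057155 0.        ]
```

>>> jog_arm:
  rows:
    - {"x": 0,"y": -1,"z": -5,"ax": 0,"ay": 0,"az": 0,"fingers": 0}
    - {"x": 0,"y": -1,"z": -8,"ax": 0,"ay": 0,"az": 0,"fingers": 0}
    - {"x": 0,"y": -2,"z": -10,"ax": 0,"ay": 0,"az": 0,"fingers": 0}
    - {"x": 0,"y": -3,"z": -12,"ax": 0,"ay": 0,"az": 0,"fingers": 0}
    - {"x": 0,"y": -5,"z": -12,"ax": 0,"ay": 0,"az": 0,"fingers": 0}
    - {"x": 0,"y": -5,"z": -12,"ax": 0,"ay": 0,"az": 0,"fingers": 0}
    - {"x": 0,"y": -5,"z": -12,"ax": 0,"ay": 0,"az": 0,"fingers": 0}
    - {"x": 0,"y": -5,"z": -12,"ax": 0,"ay": 0,"az": 0,"fingers": 0}

```text
t: 4.4
eef_pos: [0.3863, -0.296, 0.1962]
tool_rot: [-0.34, 0.93, -0.128, 0.05]
contact_force: [0.5, 0.2, -1.6]
gripper_width: 0.106
grasp_force: 58.9
```

```bash
python3 - <<'E'
from h import *
state()
plan([.437,-.498,.235],[.7136,.7006,0],[0,0,-1],16)
E
```

```text
t 4.4 tcp [ 0.3863 -0.296   0.1962] x [ 0.962 -0.272  0.006] y [-0.204 -0.736 -0.645] z [ 0.18   0.62  -0.764] w 0.106 g 58.925113677978516 F [ 0.5  0.2 -1.6]
t 4.4 dist [  50.7 -202.    38.8] turn [-36.2 -21.4 -57.6]
[ 6.5  7.1 -9.1] [-2.26 -1.34 -3.6 ]
[ 5.8  7.8 -9. ] [-2.26 -1.34 -3.6 ]
[ 5.1  8.5 -8.8] [-2.26 -1.34 -3.6 ]
[ 4.3  9.2 -8.5] [-2.26 -1.34 -3.6 ]
[ 3.6  9.7 -8.2] [-2.26 -1.34 -3.6 ]
[ 2.7 10.3 -7.9] [-2.26 -1.34 -3.6 ]
[ 1.9 10.7 -7.6] [-2.26 -1.34 -3.6 ]
[ 1.  11.1 -7.2] [-2.26 -1.34 -3.6 ]
[ 0.2 11.4 -6.7] [-2.26 -1.34 -3.6 ]
[-0.7 11.6 -6.3] [-2.26 -1.34 -3.6 ]
[-1.6 11.8 -5.8] [-2.26 -1.34 -3.6 ]
[-2.4 11.9 -5.3] [-2.26 -1.34 -3.6 ]
[-3.3 11.9 -4.7] [-2.26 -1.34 -3.6 ]
[-4.2 11.9 -4.2] [-2.26 -1.34 -3.6 ]
[-5.  11.7 -3.6] [-2.26 -1.34 -3.6 ]
[-5.8 11.5 -3. ] [-2.26 -1.34 -3.6 ]
```

>>> jog_arm:
  rows:
    - {"x": 6.5,"y": 7,"z": -9,"ax": -2.25,"ay": -1.35,"az": -3.6,"fingers": 0}
    - {"x": 6,"y": 8,"z": -9,"ax": -2.25,"ay": -1.35,"az": -3.6,"fingers": 0}
    - {"x": 5,"y": 8.5,"z": -9,"ax": -2.25,"ay": -1.35,"az": -3.6,"fingers": 0}
    - {"x": 4,"y": 9,"z": -8.5,"ax": -2.25,"ay": -1.35,"az": -3.6,"fingers": 0}
    - {"x": 3.5,"y": 10,"z": -8,"ax": -2.25,"ay": -1.35,"az": -3.6,"fingers": 0}
    - {"x": 2.5,"y": 10,"z": -8,"ax": -2.25,"ay": -1.35,"az": -3.6,"fingers": 0}
    - {"x": 2,"y": 11,"z": -7.5,"ax": -2.25,"ay": -1.35,"az": -3.6,"fingers": 0}
    - {"x": 1,"y": 11,"z": -7,"ax": -2.25,"ay": -1.35,"az": -3.6,"fingers": 0}

```text
t: 5.2
eef_pos: [0.4113, -0.3973, 0.2146]
tool_rot: [-0.179, 0.975, 0.133, 0.025]
contact_force: [0.3, 0.3, -0.8]
gripper_width: 0.104
grasp_force: 58.8
```

>>> jog_arm:
  rows:
    - {"x": 0,"y": 11.5,"z": -6.5,"ax": -2.25,"ay": -1.35,"az": -3.6,"fingers": 0}
    - {"x": -1,"y": 11.5,"z": -6.5,"ax": -2.25,"ay": -1.35,"az": -3.6,"fingers": 0}
    - {"x": -1.5,"y": 12,"z": -6,"ax": -2.25,"ay": -1.35,"az": -3.6,"fingers": 0}
    - {"x": -2.5,"y": 12,"z": -5,"ax": -2.25,"ay": -1.35,"az": -3.6,"fingers": 0}
    - {"x": -3.5,"y": 12,"z": -5,"ax": -2.25,"ay": -1.35,"az": -3.6,"fingers": 0}
    - {"x": -4,"y": 12,"z": -4,"ax": -2.25,"ay": -1.35,"az": -3.6,"fingers": 0}
    - {"x": -5,"y": 11.5,"z": -3.5,"ax": -2.25,"ay": -1.35,"az": -3.6,"fingers": 0}
    - {"x": -6,"y": 11.5,"z": -3,"ax": -2.25,"ay": -1.35,"az": -3.6,"fingers": 0}

```text
t: 6.0
eef_pos: [0.4363, -0.4984, 0.2334]
tool_rot: [-0.001, 0.925, 0.38, -0.001]
contact_force: [0.3, -0.5, -0.6]
gripper_width: 0.105
grasp_force: 58.8
```

```bash
python3 - <<'E'
from h import *
state()
plan([.437,-.498,.235],[.7136,.7006,0],[0,0,-1],1)
cv2.imwrite('pics/j.png',0*np.zeros((2,2)))
w=shot('wrist');s=shot('side')
m=np.zeros((480,800,3),np.uint8);m[:,:480]=w['pixels'][:,80:560,::-1]
m[:330,480:]=cv2.resize(s['pixels'][100:265,330:490,::-1],(320,330),interpolation=cv2.INTER_CUBIC)
cv2.imwrite('pics/m4.png',m)
for k in(-1,1):
  for sg in (-.007,.007):
    print(proj(w,np.array([.437,-.498,.068])+k*.065*np.array([.7136,.7006,0])+sg*np.array([.7006,-.7136,0])))
E
```

```text
t 6.0 tcp [ 0.4363 -0.4984  0.2334] x [ 0.711  0.703 -0.002] y [ 0.703 -0.711 -0.003] z [-0.004  0.001 -1.   ] w 0.105 g 58.773552775382996 F [ 0.3 -0.5 -0.6]
t 6.0 dist [0.7 0.4 1.6] turn [-0.2  0.1  0.2]
[ 0.8  0.2 -1.6] [-0.19  0.11  0.23]
[317.27898948 294.93885342]
[334.68637229 295.03332346]
[317.01594162 127.37965263]
[336.50264614 127.46026997][ WARN:0@0.031] global loadsave.cpp:1063 imwrite_ Unsupported depth image for selected encoder is fallbacked to CV_8U.
```

View pics/m4.png

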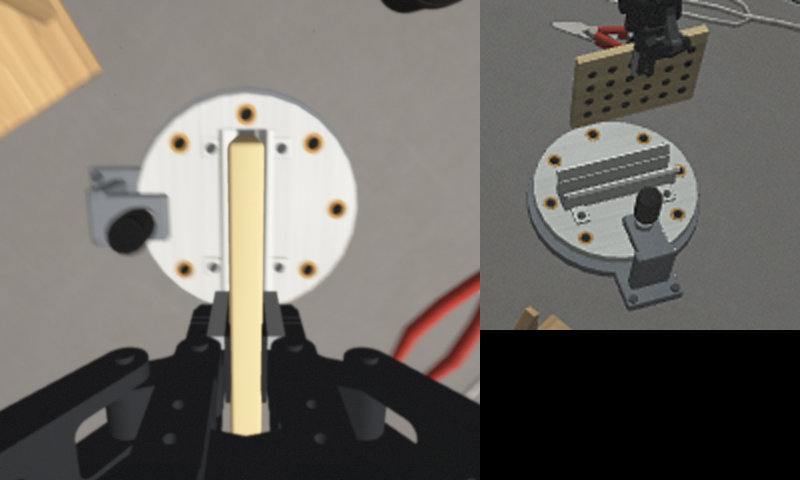

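Wrist view (crop offset 80): the slot is seen under the board, with rails at x=221-268. The foot bolts are centred on x=246 in both rows, which matches the projection, so alignment is within about 1-2 mm. The board hangs level over the slot in the side inset. I'll descend now.

>>> jog_arm:
  rows:
    - {"x": 1,"y": 0,"z": 10,"ax": -0.2,"ay": 0.1,"az": 0.2,"fingers": 0}
    - {"x": 0,"y": 0,"z": 20,"ax": 0,"ay": 0,"az": 0,"fingers": 0}
    - {"x": 0,"y": 0,"z": 20,"ax": 0,"ay": 0,"az": 0,"fingers": 0}
    - {"x": 0,"y": 0,"z": 20,"ax": 0,"ay": 0,"az": 0,"fingers": 0}
    - {"x": 0,"y": 0,"z": 10,"ax": 0,"ay": 0,"az": 0,"fingers": 0}
    - {"x": 0,"y": 0,"z": 8,"ax": 0,"ay": 0,"az": 0,"fingers": 0}
    - {"x": 0,"y": 0,"z": 0,"ax": 0,"ay": 0,"az": 0,"fingers": 0}
    - {"x": 0,"y": 0,"z": 0,"ax": 0,"ay": 0,"az": 0,"fingers": 0}

```text
t: 6.9
eef_pos: [0.4372, -0.4977, 0.1454]
tool_rot: [-0.0, 0.926, 0.377, 0.0]
contact_force: [0.2, -0.3, -1.2]
gripper_width: 0.108
grasp_force: 58.8
```

>>> jog_arm:
  rows:
    - {"x": 0,"y": 0,"z": 4,"ax": 0,"ay": 0,"az": 0,"fingers": 0}
    - {"x": 0,"y": 0,"z": 4,"ax": 0,"ay": 0,"az": 0,"fingers": 0}
    - {"x": 0,"y": 0,"z": 4,"ax": 0,"ay": 0,"az": 0,"fingers": 0}
    - {"x": 0,"y": 0,"z": 4,"ax": 0,"ay": 0,"az": 0,"fingers": 0}
    - {"x": 0,"y": 0,"z": 0,"ax": 0,"ay": 0,"az": 0,"fingers": 0}
    - {"x": 0,"y": 0,"z": 0,"ax": 0,"ay": 0,"az": 0,"fingers": 0}
    - {"x": 0,"y": 0,"z": 0,"ax": 0,"ay": 0,"az": 0,"fingers": 0}
    - {"x": 0,"y": 0,"z": 0,"ax": 0,"ay": 0,"az": 0,"fingers": 0}

```text
t: 7.7
eef_pos: [0.437, -0.4975, 0.129]
tool_rot: [-0.0, 0.926, 0.378, 0.0]
contact_force: [0.5, 0.2, -0.3]
gripper_width: 0.107
grasp_force: 58.8
```

>>> jog_arm:
  rows:
    - {"x": 0,"y": 0,"z": 3,"ax": 0,"ay": 0,"az": 0,"fingers": 0}
    - {"x": 0,"y": 0,"z": 3,"ax": 0,"ay": 0,"az": 0,"fingers": 0}
    - {"x": 0,"y": 0,"z": 3,"ax": 0,"ay": 0,"az": 0,"fingers": 0}
    - {"x": 0,"y": 0,"z": 3,"ax": 0,"ay": 0,"az": 0,"fingers": 0}
    - {"x": 0,"y": 0,"z": 0,"ax": 0,"ay": 0,"az": 0,"fingers": 0}
    - {"x": 0,"y": 0,"z": 0,"ax": 0,"ay": 0,"az": 0,"fingers": 0}
    - {"x": 0,"y": 0,"z": 0,"ax": 0,"ay": 0,"az": 0,"fingers": 0}
    - {"x": 0,"y": 0,"z": 0,"ax": 0,"ay": 0,"az": 0,"fingers": 0}

```text
t: 8.5
eef_pos: [0.4393, -0.5003, 0.1273]
tool_rot: [0.004, 0.926, 0.377, 0.002]
contact_force: [-13.2, 10.9, 55.7]
gripper_width: 0.106
grasp_force: 69.0
```

>>> jog_arm:
  rows:
    - {"x": 0,"y": 0,"z": 2,"ax": 0,"ay": 0,"az": 0,"fingers": 0}
    - {"x": 0,"y": 0,"z": 2,"ax": 0,"ay": 0,"az": 0,"fingers": 0}
    - {"x": 0,"y": 0,"z": 2,"ax": 0,"ay": 0,"az": 0,"fingers": 0}
    - {"x": 0,"y": 0,"z": 2,"ax": 0,"ay": 0,"az": 0,"fingers": 0}
    - {"x": 0,"y": 0,"z": 0,"ax": 0,"ay": 0,"az": 0,"fingers": 0}
    - {"x": 0,"y": 0,"z": 0,"ax": 0,"ay": 0,"az": 0,"fingers": 0}
    - {"x": 0,"y": 0,"z": 0,"ax": 0,"ay": 0,"az": 0,"fingers": 0}
    - {"x": 0,"y": 0,"z": 0,"ax": 0,"ay": 0,"az": 0,"fingers": 0}

```text
t: 9.3
eef_pos: [0.4408, -0.5019, 0.1264]
tool_rot: [0.007, 0.926, 0.377, 0.003]
contact_force: [-21.0, 20.4, 95.9]
gripper_width: 0.107
grasp_force: 93.8
```

Blocked with 96 N, so I'll back off. The reaction points towards slot -x and up, so the board is riding on the +x rail's flare. I'll raise and look.

>>> jog_arm:
  rows:
    - {"x": 0,"y": 0,"z": -8,"ax": 0,"ay": 0,"az": 0,"fingers": 0}
    - {"x": 0,"y": 0,"z": -8,"ax": 0,"ay": 0,"az": 0,"fingers": 0}
    - {"x": 0,"y": 0,"z": -8,"ax": 0,"ay": 0,"az": 0,"fingers": 0}
    - {"x": 0,"y": 0,"z": -8,"ax": 0,"ay": 0,"az": 0,"fingers": 0}
    - {"x": 0,"y": 0,"z": 0,"ax": 0,"ay": 0,"az": 0,"fingers": 0}
    - {"x": 0,"y": 0,"z": 0,"ax": 0,"ay": 0,"az": 0,"fingers": 0}
    - {"x": 0,"y": 0,"z": 0,"ax": 0,"ay": 0,"az": 0,"fingers": 0}
    - {"x": 0,"y": 0,"z": 0,"ax": 0,"ay": 0,"az": 0,"fingers": 0}

```text
t: 10.1
eef_pos: [0.4366, -0.4972, 0.14]
tool_rot: [-0.001, 0.926, 0.378, -0.0]
contact_force: [-0.2, 0.3, -1.9]
gripper_width: 0.106
grasp_force: 60.9
```

```bash
python3 - <<'E'
from h import *
state()
w=shot('wrist');s=shot('side')
m=np.zeros((600,800,3),np.uint8)
m[:600,:400]=cv2.resize(w['pixels'][100:400,225:425,::-1],(400,600),interpolation=cv2.INTER_CUBIC)
m[:600,400:]=cv2.resize(s['pixels'][120:270,350:450,::-1],(400,600),interpolation=cv2.INTER_CUBIC)
cv2.imwrite('pics/m5.png',m)
C=np.array([.437,-.498,0]);a=np.array([.7136,.7006,0]);b=np.array([.7006,-.7136,0])
for z in(.036,.068):
  for k in(-1,1):print(z,k,'wrist',(proj(w,C+[0,0,z]+k*.065*a)-[225,100])*2,'side',(proj(s,C+[0,0,z]+k*.065*a)-[350,120])*4)
E
```

```text
t 10.1 tcp [ 0.4366 -0.4972  0.14  ] x [0.715 0.699 0.001] y [ 0.699 -0.715 -0.002] z [-0.001  0.002 -1.   ] w 0.106 g 60.94581484794617 F [-0.2  0.3 -1.9]
0.036 -1 wrist [203.77655907 468.27180157] side [296.28699268 260.15383472]
0.036 1 wrist [203.38547212  62.05154202] side [ 77.29628329 315.8706455 ]
0.068 -1 wrist [203.81192699 521.41955164] side [305.0824105  226.52463084]
0.068 1 wrist [203.36897996  64.10846899] side [ 80.88423765 283.13378994]
```

View pics/m5.png

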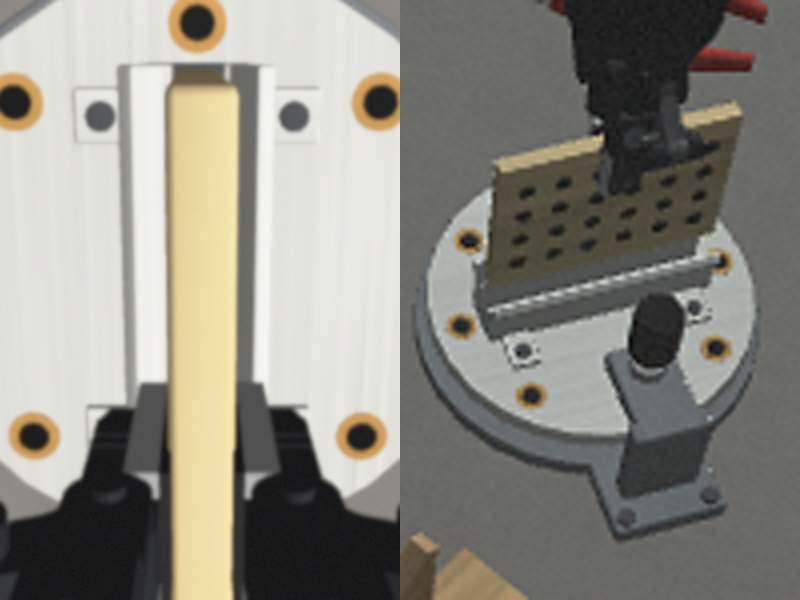

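The wrist crop shows the rails' outer edges at x=120 and 272 (mid 196), the foot bolts at 100/294 (mid 197) and the board centred at 203. The slot is therefore about 2-2.5 mm towards tool -y. I'll correct and go down again.

>>> jog_arm:
  rows:
    - {"x": 0,"y": -2.3,"z": 0,"ax": 0,"ay": 0,"az": 0.3,"fingers": 0}
    - {"x": 0,"y": 0,"z": 4,"ax": 0,"ay": 0,"az": 0,"fingers": 0}
    - {"x": 0,"y": 0,"z": 4,"ax": 0,"ay": 0,"az": 0,"fingers": 0}
    - {"x": 0,"y": 0,"z": 4,"ax": 0,"ay": 0,"az": 0,"fingers": 0}
    - {"x": 0,"y": 0,"z": 4,"ax": 0,"ay": 0,"az": 0,"fingers": 0}
    - {"x": 0,"y": 0,"z": 2,"ax": 0,"ay": 0,"az": 0,"fingers": 0}
    - {"x": 0,"y": 0,"z": 2,"ax": 0,"ay": 0,"az": 0,"fingers": 0}
    - {"x": 0,"y": 0,"z": 0,"ax": 0,"ay": 0,"az": 0,"fingers": 0}

```text
t: 11.0
eef_pos: [0.4352, -0.4958, 0.1205]
tool_rot: [-0.001, 0.927, 0.375, 0.0]
contact_force: [-0.8, 0.2, -1.6]
gripper_width: 0.105
grasp_force: 60.8
```

No contact this time, and it's lower than before. I'll continue in small steps.

>>> jog_arm:
  rows:
    - {"x": 0,"y": 0,"z": 2,"ax": 0,"ay": 0,"az": 0,"fingers": 0}
    - {"x": 0,"y": 0,"z": 2,"ax": 0,"ay": 0,"az": 0,"fingers": 0}
    - {"x": 0,"y": 0,"z": 2,"ax": 0,"ay": 0,"az": 0,"fingers": 0}
    - {"x": 0,"y": 0,"z": 2,"ax": 0,"ay": 0,"az": 0,"fingers": 0}
    - {"x": 0,"y": 0,"z": 2,"ax": 0,"ay": 0,"az": 0,"fingers": 0}
    - {"x": 0,"y": 0,"z": 2,"ax": 0,"ay": 0,"az": 0,"fingers": 0}
    - {"x": 0,"y": 0,"z": 0,"ax": 0,"ay": 0,"az": 0,"fingers": 0}
    - {"x": 0,"y": 0,"z": 0,"ax": 0,"ay": 0,"az": 0,"fingers": 0}

```text
t: 11.8
eef_pos: [0.4353, -0.4958, 0.1087]
tool_rot: [-0.0, 0.927, 0.375, 0.0]
contact_force: [-1.1, -0.2, -1.8]
gripper_width: 0.107
grasp_force: 60.8
```

>>> jog_arm:
  rows:
    - {"x": 0,"y": 0,"z": 2,"ax": 0,"ay": 0,"az": 0,"fingers": 0}
    - {"x": 0,"y": 0,"z": 1,"ax": 0,"ay": 0,"az": 0,"fingers": 0}
    - {"x": 0,"y": 0,"z": 1,"ax": 0,"ay": 0,"az": 0,"fingers": 0}
    - {"x": 0,"y": 0,"z": 1,"ax": 0,"ay": 0,"az": 0,"fingers": 0}
    - {"x": 0,"y": 0,"z": 1,"ax": 0,"ay": 0,"az": 0,"fingers": 0}
    - {"x": 0,"y": 0,"z": 1,"ax": 0,"ay": 0,"az": 0,"fingers": 0}
    - {"x": 0,"y": 0,"z": 0,"ax": 0,"ay": 0,"az": 0,"fingers": 0}
    - {"x": 0,"y": 0,"z": 0,"ax": 0,"ay": 0,"az": 0,"fingers": 0}

```text
t: 12.6
eef_pos: [0.4356, -0.4961, 0.1048]
tool_rot: [0.0, 0.927, 0.375, 0.0]
contact_force: [-4.3, 5.1, 18.2]
gripper_width: 0.107
grasp_force: 63.9
```

The floor is touched at TCP z=0.105, about as expected. I'll release with a limited opening (knob nearby), then rise.

>>> jog_arm:
  rows:
    - {"x": 0,"y": 0,"z": -1.5,"ax": 0,"ay": 0,"az": 0,"fingers": 0}
    - {"x": 0,"y": 0,"z": 0,"ax": 0,"ay": 0,"az": 0,"fingers": 12}
    - {"x": 0,"y": 0,"z": 0,"ax": 0,"ay": 0,"az": 0,"fingers": 18}
    - {"x": 0,"y": 0,"z": 0,"ax": 0,"ay": 0,"az": 0,"fingers": 40}
    - {"x": 0,"y": 0,"z": 0,"ax": 0,"ay": 0,"az": 0,"fingers": 40}
    - {"x": 0,"y": 0,"z": 0,"ax": 0,"ay": 0,"az": 0,"fingers": 40}
    - {"x": 0,"y": 0,"z": -20,"ax": 0,"ay": 0,"az": 0,"fingers": 40}
    - {"x": 0,"y": 0,"z": -25,"ax": 0,"ay": 0,"az": 0,"fingers": 40}

```text
t: 13.4
eef_pos: [0.4345, -0.495, 0.1473]
tool_rot: [-0.002, 0.927, 0.375, -0.0]
contact_force: [0.4, 0.7, -0.4]
gripper_width: 0.47
grasp_force: 0.0
```

>>> jog_arm:
  rows:
    - {"x": 0,"y": 0,"z": -25,"ax": 0,"ay": 0,"az": 0,"fingers": 60}
    - {"x": 0,"y": 0,"z": -25,"ax": 0,"ay": 0,"az": 0,"fingers": 60}
    - {"x": 0,"y": -15,"z": 0,"ax": 0,"ay": 0,"az": 0,"fingers": 60}
    - {"x": 0,"y": -15,"z": 0,"ax": 0,"ay": 0,"az": 0,"fingers": 60}
    - {"x": 0,"y": -15,"z": 0,"ax": 0,"ay": 0,"az": 0,"fingers": 60}
    - {"x": 0,"y": -15,"z": 0,"ax": 0,"ay": 0,"az": 0,"fingers": 60}
    - {"x": 0,"y": -13,"z": 0,"ax": 0,"ay": 0,"az": 0,"fingers": 60}
    - {"x": 0,"y": 0,"z": 0,"ax": 0,"ay": 0,"az": 0,"fingers": 60}

```text
t: 14.2
eef_pos: [0.3835, -0.4425, 0.1983]
tool_rot: [-0.001, 0.927, 0.375, -0.0]
contact_force: [0.2, 0.1, 0.4]
gripper_width: 0.702
grasp_force: 0.0
```

```bash
python3 - <<'E'
from h import *
state()
w=shot('wrist');s=shot('side')
m=np.zeros((480,800,3),np.uint8);m[:,:480]=w['pixels'][:,80:560,::-1]
m[:,480:]=cv2.resize(s['pixels'][120:270,350:450,::-1],(320,480),interpolation=cv2.INTER_CUBIC)
cv2.imwrite('pics/m6.png',m)
g=w['pixels'].max(2);k=(g<45).astype(np.uint8);k[300:]=0
for c in cv2.findContours(k,0,2)[0]:
    if cv2.contourArea(c)>200:print(cv2.contourArea(c),cv2.minEnclosingCircle(c),cv2.boundingRect(c))
print('knob top predicted',proj(w,[.3845,-.441,.124]),'seat',proj(w,[.3845,-.441,.09]))
E
```

```text
t 14.2 tcp [ 0.3835 -0.4425  0.1983] x [0.719 0.695 0.001] y [ 0.695 -0.719 -0.002] z [-0.001  0.002 -1.   ] w 0.702 g 0.0 F [0.2 0.1 0.4]
1768.0 ((323.0, 246.5), 26.80028533935547) (302, 220, 44, 54)
knob top predicted [324.53380665 250.2058964 ] seat [324.7960728  234.33529362]
```

View pics/m6.png

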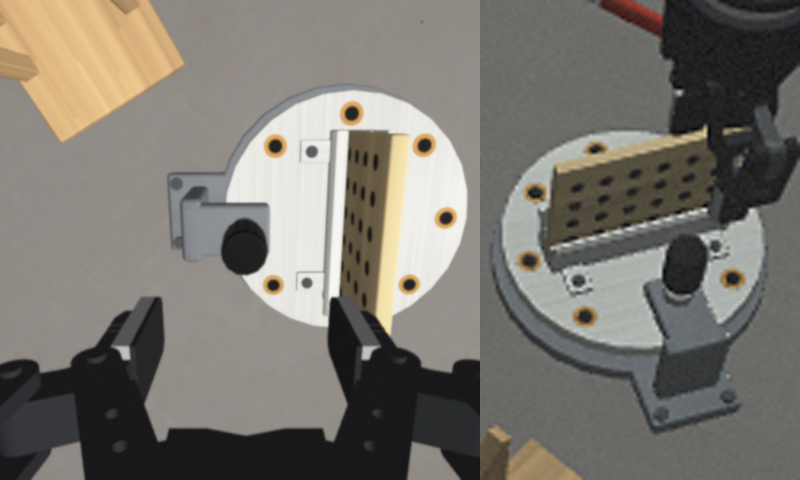

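The board stands in the slot and is released; in the wrist crop its top edge is at x≈399 with the far end at row 135. The knob's top circle is centred at full-image (324,252), against a predicted (324.5,250). I'll check seating by triangulating the board's corner while I descend on the knob.

```bash
python3 - <<'E'
from h import *
w=shot('wrist');s=shot('side')
a=(350+554/3.2-150,120+172/3.2)
print(a,tri(w,(80+399,134),s,a))
P=onz(w,479,134,.136);print(P)
ax=np.array([.719,.695,0]);print('centre',P-.065*ax, 'slot', .437-.0023*.7,-.498+.0023*.71)
E
```

```text
(373.125, 173.75) (array([ 0.48298408, -0.45460068,  0.12843345]), np.float64(0.0021451897267496882))
[ 0.48232144 -0.45253413  0.136     ]
centre [ 0.43558644 -0.49770913  0.136     ] slot 0.43539 -0.496367
```

>>> jog_arm:
  rows:
    - {"x": 1,"y": -0.5,"z": 15,"ax": 0,"ay": 0,"az": 0,"fingers": 60}
    - {"x": 0,"y": 0,"z": 20,"ax": 0,"ay": 0,"az": 0,"fingers": 60}
    - {"x": 0,"y": 0,"z": 20,"ax": 0,"ay": 0,"az": 0,"fingers": 60}
    - {"x": 0,"y": 0,"z": 20,"ax": 0,"ay": 0,"az": 0,"fingers": 60}
    - {"x": 0,"y": 0,"z": 15,"ax": 0,"ay": 0,"az": 0,"fingers": 60}
    - {"x": 0,"y": 0,"z": 10,"ax": 0,"ay": 0,"az": 0,"fingers": 60}
    - {"x": 0,"y": 0,"z": 7,"ax": 0,"ay": 0,"az": 0,"fingers": 60}
    - {"x": 0,"y": 0,"z": 0,"ax": 0,"ay": 0,"az": 0,"fingers": 50}

```text
t: 15.2
eef_pos: [0.3848, -0.4421, 0.0907]
tool_rot: [-0.001, 0.927, 0.375, 0.0]
contact_force: [-0.6, 0.8, -0.4]
gripper_width: 0.593
grasp_force: 0.0
```

The board is seated (top edge not above 0.136) and centred to within a couple of mm. Next, grip the knob.

>>> jog_arm:
  rows:
    - {"x": 0,"y": 0,"z": 0,"ax": 0,"ay": 0,"az": 0,"fingers": 35}
    - {"x": 0,"y": 0,"z": 0,"ax": 0,"ay": 0,"az": 0,"fingers": 30}
    - {"x": 0,"y": 0,"z": 0,"ax": 0,"ay": 0,"az": 0,"fingers": 20}
    - {"x": 0,"y": 0,"z": 0,"ax": 0,"ay": 0,"az": 0,"fingers": 15}
    - {"x": 0,"y": 0,"z": 0,"ax": 0,"ay": 0,"az": 0,"fingers": 10}
    - {"x": 0,"y": 0,"z": 0,"ax": 0,"ay": 0,"az": 0,"fingers": 10}
    - {"x": 0,"y": 0,"z": 0,"ax": 0,"ay": 0,"az": 0,"fingers": 10}
    - {"x": 0,"y": 0,"z": 0,"ax": 0,"ay": 0,"az": 0,"fingers": 10}
  force: 80

```text
t: 16.0
eef_pos: [0.3836, -0.441, 0.0921]
tool_rot: [-0.002, 0.927, 0.375, -0.001]
contact_force: [-5.5, 6.1, 8.7]
gripper_width: 0.284
grasp_force: 77.9
```

>>> jog_arm:
  rows:
    - {"x": 0,"y": -1.5,"z": 0,"ax": 0,"ay": 0,"az": 0,"fingers": 10}
    - {"x": 0,"y": 0,"z": -3,"ax": 0,"ay": 0,"az": 0,"fingers": 10}
    - {"x": 0,"y": 0,"z": -3,"ax": 0,"ay": 0,"az": 0,"fingers": 10}
    - {"x": 0,"y": 0,"z": -3,"ax": 0,"ay": 0,"az": 0,"fingers": 10}
    - {"x": 0,"y": 0,"z": -3,"ax": 0,"ay": 0,"az": 0,"fingers": 10}
    - {"x": 0,"y": 0,"z": -3,"ax": 0,"ay": 0,"az": 0,"fingers": 10}
    - {"x": 0,"y": 0,"z": 0,"ax": 0,"ay": 0,"az": 0,"fingers": 10}
    - {"x": 0,"y": 0,"z": 0,"ax": 0,"ay": 0,"az": 0,"fingers": 10}

```text
t: 16.8
eef_pos: [0.3835, -0.4409, 0.106]
tool_rot: [-0.001, 0.927, 0.375, 0.0]
contact_force: [-0.6, 1.1, -7.5]
gripper_width: 0.281
grasp_force: 80.4
```

>>> jog_arm:
  rows:
    - {"x": 0,"y": 0,"z": -1,"ax": 0,"ay": 0,"az": 0,"fingers": 10}
    - {"x": 0,"y": 0,"z": -1,"ax": 0,"ay": 0,"az": 0,"fingers": 10}
    - {"x": 0,"y": 0,"z": 0,"ax": 0,"ay": 0,"az": 0,"fingers": 10}
    - {"x": 0,"y": 0,"z": 0,"ax": 0,"ay": 0,"az": 0,"fingers": 10}
    - {"x": 0,"y": 0,"z": 0,"ax": 0,"ay": 0,"az": 0,"fingers": 10}
    - {"x": 0,"y": 0,"z": 0,"ax": 0,"ay": 0,"az": 0,"fingers": 10}
    - {"x": 0,"y": 0,"z": 0,"ax": 0,"ay": 0,"az": 0,"fingers": 10}
    - {"x": 0,"y": 0,"z": 0,"ax": 0,"ay": 0,"az": 0,"fingers": 10}

```text
t: 17.6
eef_pos: [0.3834, -0.4408, 0.1065]
tool_rot: [-0.001, 0.927, 0.375, -0.0]
contact_force: [3.7, -3.0, -25.9]
gripper_width: 0.282
grasp_force: 80.1
```

```bash
python3 - <<'E'
from h import *
state()
w=shot('wrist');s=shot('side')
m=np.zeros((480,800,3),np.uint8);m[:,:480]=w['pixels'][:,120:600,::-1]
m[:,480:]=cv2.resize(s['pixels'][120:270,350:450,::-1],(320,480),interpolation=cv2.INTER_CUBIC)
cv2.imwrite('pics/m7.png',m)
E
```

```text
t 17.6 tcp [ 0.3834 -0.4408  0.1065] x [0.718 0.696 0.001] y [ 0.696 -0.718 -0.002] z [-0.001  0.002 -1.   ] w 0.282 g 80.07520079612732 F [  3.7  -3.  -25.9]
```

View pics/m7.png

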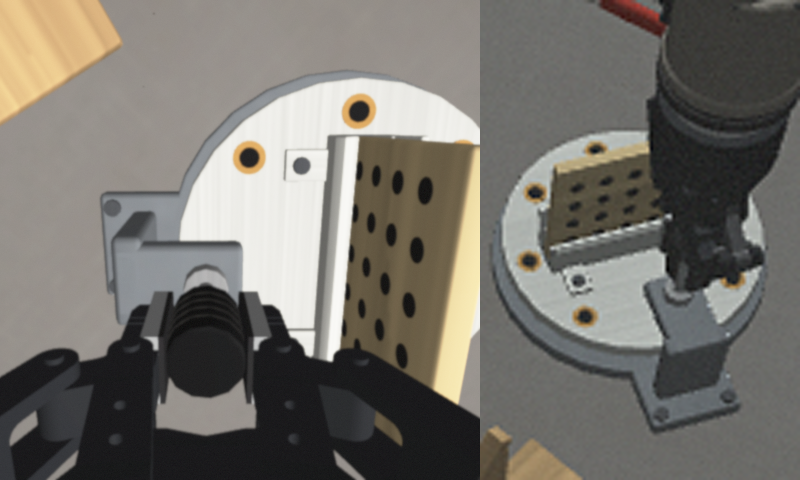

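The picture shows the knob at (205,340) gripped by both pads and raised, with the board still upright in the slot. The force jumped to 26 N with hardly any travel, so the plunger is at its stop. I'll ease by 1 mm and hand in.

>>> jog_arm:
  rows:
    - {"x": 0,"y": 0,"z": 1,"ax": 0,"ay": 0,"az": 0,"fingers": 10}
    - {"x": 0,"y": 0,"z": 0,"ax": 0,"ay": 0,"az": 0,"fingers": 10}
    - {"x": 0,"y": 0,"z": 0,"ax": 0,"ay": 0,"az": 0,"fingers": 10}
    - {"x": 0,"y": 0,"z": 0,"ax": 0,"ay": 0,"az": 0,"fingers": 10}
    - {"x": 0,"y": 0,"z": 0,"ax": 0,"ay": 0,"az": 0,"fingers": 10}
    - {"x": 0,"y": 0,"z": 0,"ax": 0,"ay": 0,"az": 0,"fingers": 10}
    - {"x": 0,"y": 0,"z": 0,"ax": 0,"ay": 0,"az": 0,"fingers": 10}
    - {"x": 0,"y": 0,"z": 0,"ax": 0,"ay": 0,"az": 0,"fingers": 10}

```text
t: 18.5
eef_pos: [0.3834, -0.4408, 0.1064]
tool_rot: [-0.001, 0.927, 0.375, -0.0]
contact_force: [2.2, -2.1, -25.5]
gripper_width: 0.281
grasp_force: 80.5
```

```bash
python3 -c "
from h import *
state();print(bot.hand_in())"
```

```text
t 18.5 tcp [ 0.3834 -0.4408  0.1064] x [0.718 0.696 0.001] y [ 0.696 -0.718 -0.002] z [-0.001  0.002 -1.   ] w 0.281 g 80.54830312728882 F [  2.2  -2.1 -25.5]
the job is handed in; nothing more can be done
None
```

Handed in at 18.5 s with the board upright and centred in the slot and the gripper holding the plunger up at its stop; the first try at the slot caught on a rail at about 96 N wrist force (limit 120 N), so I backed off and realigned.

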